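# Set the mirror lid and bring the next stone to the front

### The arm

A 6-joint arm with a two-finger parallel gripper is mounted at the origin on the work surface. World frame = base frame: x ahead of the robot, y to its left, z up, the work surface at z = 0. Lengths are in m, angles in rad, forces in N, time in s.
With the tool pointing down it reaches from about 0.25 to 0.725 m from the base axis. Payload 4 kg.
Tool frame: the origin (TCP) lies at the very end of the fingers, on their centre line; the grasp point (between the pads) lies 19 mm behind it (hold_point_z is the distance from the TCP to the grasp point, in m); z points along the fingers, y is the line along which they close (so a half turn about z gives the same grasp; the last joint's range is limited). The gripper opens to 85 mm and grips with 20 to 120 N. Pads are 22 mm wide; open, the fingers measure 114 mm over their backs; the gripper's body (76 mm by 85 mm) begins 54 mm behind the grasp point. The pads swing forward as they close: fully open they stand 13 mm farther back than shut.
Start: joints at [-1.305, 0.241, 0.005, 1.335, 0, 1.571], TCP at [0.131, -0.482, 0.231] pointing down, gripper open.
Joint ranges: [-2.72, 2.72], [-1.05, 1.87], [-1.09, 1.28], [-1.99, 2.15], [-1.42, 1.44], [-3.14, 3.14]. Speed limits (rad/s): [2.79, 2.79, 3.14, 3.14, 3.14, 3.14].

### API

Orientations are given as a unit quaternion [w, x, y, z].
In Python, from workcell import * gives the robot as it stands.
- The arm moves only by the shell command python3 -m pendant 'ROWS'. ROWS is JSON, one flat list of numbers, 7 for each row, row after row: the opening, from 0 (shut) to 1 (fully open), then the shift along the tool's x, y, z in m, then the turn, a rotation vector about the tool's x, y, z in degrees. A call has exactly 10 rows; each row shifts and turns the commanded pose from where the row before left it, along the tool's axes as they then stand; what a row does not reach is not made up. A row lasts 1/12 s, in which the tool goes at most 41.7 mm and 7.16 degrees, less where a joint would pass 70% of its speed; a pose out of reach is approached as far as the arm can. A call with a gripper value outside its range is refused whole. The fingers move at their own pace and stop on an object; the grip force is fixed at half the most. Time passes only in rows, so rows that do not move let the fingers close, or fill a call up. It gives the time, the measured TCP pose, the force, the opening and the grip force at its end, in the units of the state.
- observe(): the state, without advancing time (a new reading comes with each control period).
- capture(name): name is "scene" or "side" or "wrist"; returns (picture, depth): 384x512x3 uint8, red, green, blue; 384x512 float32, m along the optical axis (not along the pixel's ray), 0 where there is no reading.
- get_calibration(name): a dict with "intrinsics" (3x3 intrinsics, pixels), "dist" ([k1, k2, p1, p2, k3] as OpenCV has them; the pictures are not rectified), "extrinsics" (4x4, takes a point from world to camera coordinates); the wrist camera has in their place "T_tool_cam" (4x4, takes a point from camera to tool coordinates, whose origin is the TCP and whose axes are the flange's). Camera axes: x right, y up, looking along -z (the intrinsics and any distortion apply to the point x, -y, -z); pixel columns grow to the right and rows downward; lengths in m; the calibration is good to about 2 mm. A picture is of the moment at which its call begins: read the wrist's pose just before it. get_calibration takes no time and is no camera call.
- job_done(): hands the job in; it is judged then, once.
The state is a dict: "t": time; "joint_positions": joint angles; "qvel": joint speeds; "effort": joint torques, N m; "ee_pos": TCP position; "tcp_rot": TCP orientation; "force": force on the tool from outside, world axes, zero at the start; "torque": the same for the moment, N m; "grip_width": opening from 0.0 (shut) to 1.0 (fully open); "grip_force": force on a finger pad.
Only numpy, scipy, OpenCV 4.12 (cv2) and the standard library are available. Lean on these libraries where they do the work, as an engineer would, in place of code of your own. Each camera call takes 0.05 s, during which the arm holds its last target. There are 200 camera calls.

### The job

Get the jewellery display ready for a client: raise the presentation case's stiff mirror lid by its bar so that it stays, let go, at 60 degrees from closed (its side edge at the red dots), never swinging it past 85 degrees. Then turn the display turntable one notch counter-clockwise seen from above, and no further, so that the next stone sits in its notch at the red pointer. Leave everything else on the table where it is.

Things in the scene. Friction and masses are not known exactly. Their poses are not given: they have to be found in the camera images.
- case: Open-topped wooden jewellery case, 160 (x) x 220 (y) x 60 high, fixed to the table. Origin: centre of its underside; its -x side is the front, towards the robot. Beside both ends of the hinge a white disc 104 across carries dots at 0, 30, 60 and 90 degrees of lid angle, the 60 one large and red, 44 from the hinge axis; the lid's side edge points at them.
- lid: The case's lid, a 160 x 220 x 10 wooden plate with a mirror inside, 0.3 to 0.75 kg. Origin on the hinge axis. Its x points from handle to hinge, y along the hinge, z is its outer normal. Lid angle = angle of z from vertical: 0 closed flat, growing as the handle is raised; starts ajar at 1 to 19 degrees.
- lid_handle (a point): Centre of the lid's brass bar handle: a round bar 10 thick along the lid's y, 100 long between two like arms that hold it 42 in front of the lid's front edge (clear gap 37); 202 from the hinge axis along -x and 6 along z of the lid. Axes as the lid's. Pinched by vertical fingers it turns between them, and they stay clear of the lid from closed to 90 degrees.
- lid_hinge (a point): Middle of the hinge axis, 62 above the table, along the case's y at its back. Stiff (6 to 10 N at the handle to raise), it keeps the lid where it is left, but is sprung: when let go, a lid that was being raised drops back 7 to 10 degrees, one being lowered rises 4 to 7; so the angle seen while holding is not the one that stays. After a reversal that play is taken up before it slips.
- turntable_base: White round base of the display turntable, 144 across, 34 high, fixed to the table. Origin: centre of its underside. A red pointer block at its -x edge reaches 85 from the axis, 36 high. On it turns a grey disc 128 across, its top 45 above the table, with six mounted stones 60 degrees apart, 46 from the axis, tops 59 above the table.
- turntable (a joint): Rotation of the disc about the vertical, rad, growing counter-clockwise seen from above; 0 at the start with a stone at the pointer. Six sprung notches 60 degrees (1.047 rad) apart, about 0.06 N m to get over a crest; let go within 25 degrees of a notch, it pulls itself into it to within 3 degrees.
- turntable_grip (a point): Grip point of the disc's central brass wing: 12 thick (its y), 40 long (its x), spanning 63 to 97 above the table; this point is on the axis, 82 above the table. Orientation turns with the disc.
- bangle: loose gold bangle lying flat, 66 outside, 12 high; origin under its centre
- ring_box: loose blue closed ring box 55 x 55 x 43; origin under its centre
- bead_jar: loose glass jar, 52 across, 70 high; origin under its centre
- glass_dish: loose round glass dish, 100 across, 35 high; origin under its centre
- pliers: loose jeweller's pliers with dark blue handles, lying flat, about 160 long along their x (jaws at +x), 12 high
- parts_tray: loose pink open tray 140 x 100 x 30; origin under its centre
- loupe_brush: loose brush, about 150 long along its x, lying flat
Mind the look-alikes: they are no part of the job. Leave any green or purple look-alike of the turntable_base alone.

How it is judged:
By the outcome, as a careful person would: the job done as asked, in the order asked, and still so for the second after the job is handed in, with the robot touching nothing.
It also fails if it takes over 64 s, if anything falls off the work surface, if the arm or the gripper's body presses on something with over 40 N, if the wrist force passes 120 N, or if a joint passes its speed limit or range.

## Working session

There is one attempt and no reset: what is moved stays moved. The work goes in short steps, Python scripts to look and compute and a shell command to move; the robot and the scene stay as the last step left them, time stands still between calls to the robot, and variables do not carry over. Pictures are saved under pics/ and viewed, at most 10 in all, crops included, and the job is handed in when it is done.

```bash
mkdir -p pics; cat > h.py <<'E'
from workcell import *
import numpy as np, cv2
def save(n,im): cv2.imwrite('pics/'+n,cv2.cvtColor(im,cv2.COLOR_RGB2BGR))
def campose(name,st=None):
    c=get_calibration(name)
    if name!='wrist': return np.linalg.inv(np.array(c['extrinsics'])),c
    from scipy.spatial.transform import Rotation as R
    q=st['tcp_rot'];T=np.eye(4);T[:3,:3]=R.from_quat([q[1],q[2],q[3],q[0]]).as_matrix();T[:3,3]=st['ee_pos']
    return T@np.array(c['T_tool_cam']),c
def rays(name,px,st=None):
    T,c=campose(name,st)
    u=cv2.undistortPoints(np.array(px,float).reshape(-1,1,2),np.array(c['intrinsics']),np.array(c['dist'])).reshape(-1,2)
    d=np.c_[u[:,0],-u[:,1],-np.ones(len(u))]@T[:3,:3].T
    return T[:3,3],d
def onplane(name,px,z,st=None):
    o,d=rays(name,px,st); return o+d*((z-o[2])/d[:,2])[:,None]
def withdepth(name,px,dep,st=None):
    o,d=rays(name,px,st); return o+d*np.array([dep[int(round(v)),int(round(u))] for u,v in px])[:,None]
E
python3 - <<'E'
from h import *
s=observe();print(s['ee_pos'],s['tcp_rot'],s['grip_width'])
for n in('scene','side'):
    im,d=capture(n);save(n+'0.png',im);np.save(n+'0d.npy',d);T,c=campose(n);print(n,T.round(3).tolist())
print(np.array(get_calibration('wrist')['T_tool_cam']).round(3).tolist())
E
```

```text
[ 0.13115841 -0.48181458  0.23039887] [-1.05913547e-03  9.91183503e-01  1.32491971e-01 -1.37077266e-04] 0.9958618295502956
scene [[-0.599, -0.48, 0.641, 1.394], [0.8, -0.337, 0.495, 0.675], [-0.022, 0.81, 0.587, 0.896], [0.0, 0.0, 0.0, 1.0]]
side [[-0.765, 0.454, -0.456, -0.052], [-0.644, -0.544, 0.538, 0.62], [-0.004, 0.706, 0.709, 0.936], [0.0, 0.0, 0.0, 1.0]]
[[0.001, 0.952, 0.306, 0.076], [1.0, -0.001, -0.001, -0.0], [-0.001, 0.306, -0.952, -0.142], [0.0, 0.0, 0.0, 1.0]]
```

View pics/scene0.png

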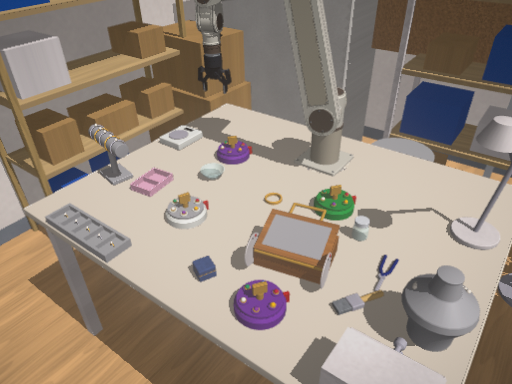

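View pics/side0.png

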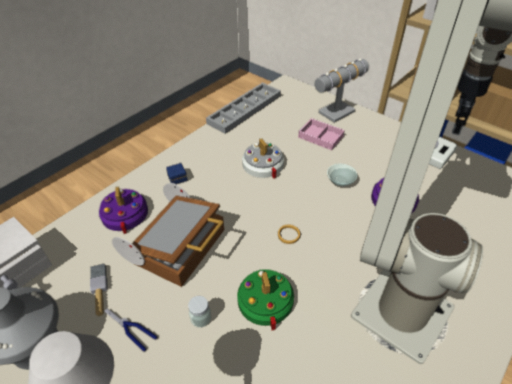

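Turntable candidates in the scene picture: white (187,210), green (335,203), purple (234,150) and purple (261,303). By the description the white one is right. For the bar: brass loop at scene (308,210), side (205,232) or the grey loop at side (230,242), which may be a shadow. I'll check both in one close crop.

```bash
python3 - <<'E'
from h import *
a=cv2.imread('pics/scene0.png');b=cv2.imread('pics/side0.png')
r=lambda i,x,y,w,h,s:cv2.resize(i[y:y+h,x:x+w],(w*s,h*s),interpolation=cv2.INTER_CUBIC)
out=np.zeros((600,800,3),np.uint8)
out[:400,:400]=r(a,240,195,100,100,4); out[:400,400:]=r(b,150,180,100,100,4)
out[400:,:240]=r(a,157,185,60,50,4);out[400:,400:640]=r(b,233,132,60,50,4)
cv2.imwrite('pics/crop1.png',out)
E
```

```text
(no output)
```

View pics/crop1.png

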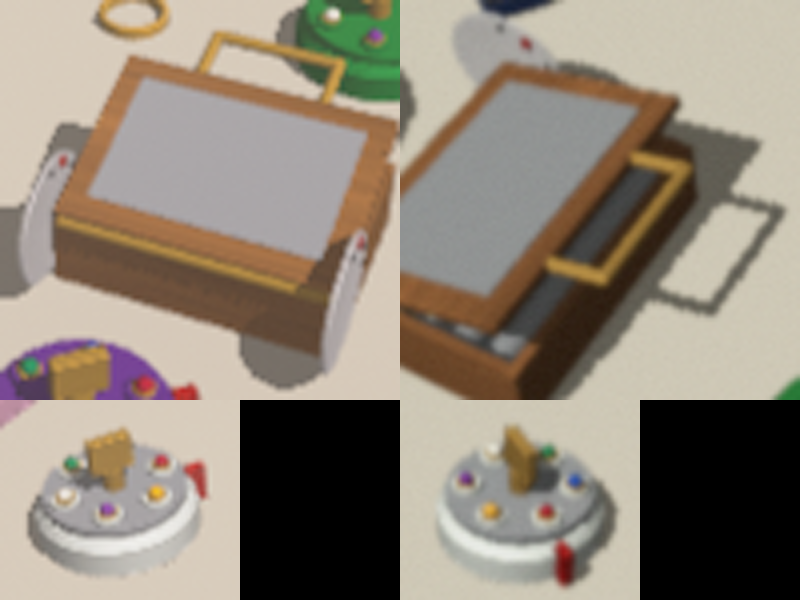

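```bash
cat >> h.py <<'E'
def tri(o1,d1,o2,d2):
    d1=d1/np.linalg.norm(d1);d2=d2/np.linalg.norm(d2)
    t=np.linalg.lstsq(np.c_[d1,-d2],o2-o1,rcond=None)[0]
    a,b=o1+d1*t[0],o2+d2*t[1];return (a+b)/2,np.linalg.norm(a-b)
E
python3 - <<'E'
from h import *
A=cv2.imread('pics/scene0.png');B=cv2.imread('pics/side0.png')
pa=[(293.75,204.25),(325.75,211.5),(255.75,235),(330.25,255.75),(184.5,194.5)]
pb=[(222.5,221.25),(200,248.75),(181.25,191),(128,250),(261.75,140)]
o1,D1=rays('scene',pa);o2,D2=rays('side',pb)
for i,j in((0,0),(1,1),(0,1),(1,0),(2,2),(4,4)):
    p,e=tri(o1,D1[i],o2,D2[j]);print(i,j,p.round(4),round(e,4))
print('dots',onplane('scene',pa[2:4],.1).round(4),onplane('side',pb[2:3],.1).round(4))
# white base rim top: fit; red pointer, disc ellipse by colour
for n,im,roi in(('scene',A,(157,185,60,50)),('side',B,(233,132,60,50))):
    x,y,w,h=roi;hsv=cv2.cvtColor(im[y:y+h,x:x+w],cv2.COLOR_BGR2HSV)
    red=((hsv[...,0]<8)|(hsv[...,0]>172))&(hsv[...,1]>140)
    k,l,st,c=cv2.connectedComponentsWithStats(red.astype(np.uint8))
    for i in range(1,k):
        if st[i,4]>5:print(n,st[i],c[i]+[x,y],onplane(n,[c[i]+[x,y]],.02).round(4))
sa=onplane('scene',[(157+72/4,185+64/4),(157+162/4,185+62/4),(157+157/4,185+93/4),(157+108/4,185+112/4),(157+65/4,185+97/4)],.056)
sb=onplane('side',[(233+(u-400)/4,132+(v-400)/4) for u,v in((548,453),(576,482),(546,512),(490,511),(466,480),(493,452))],.056)
print(sa.round(4),sb.round(4),sb.mean(0))
E
```

```text
0 0 [0.48   0.1395 0.1126] 0.0047
1 1 [0.4587 0.2432 0.1157] 0.0049
0 1 [0.4864 0.1859 0.1004] 0.0867
1 0 [0.453  0.203  0.1338] 0.0928
2 2 [0.6612 0.1222 0.0996] 0.0006
4 4 [ 0.6311 -0.2054  0.1006] 0.0086
dots [[0.6617 0.1228 0.1   ]
 [0.6124 0.3441 0.1   ]] [[0.661  0.1221 0.1   ]]
scene [47 16  4  8 15] [205.86666667 203.73333333] [[ 0.5541 -0.1825  0.02  ]]
side [39 36  4 10 31] [273.58064516 172.77419355] [[ 0.5572 -0.181   0.02  ]]
[[ 0.6394 -0.2476  0.056 ]
 [ 0.5913 -0.1843  0.056 ]
 [ 0.6271 -0.1568  0.056 ]
 [ 0.6708 -0.1726  0.056 ]
 [ 0.677  -0.2178  0.056 ]] [[ 0.6301 -0.2515  0.056 ]
 [ 0.5875 -0.2362  0.056 ]
 [ 0.5826 -0.1899  0.056 ]
 [ 0.6189 -0.1612  0.056 ]
 [ 0.6604 -0.1789  0.056 ]
 [ 0.6673 -0.2223  0.056 ]] [ 0.62444563 -0.2066729   0.056     ]
```

The left and right crops show the brass bar with ends at scene (294,204)/(326,211) and side (222,221)/(200,249). The grey loop is its shadow. The white-based turntable with the red pointer at scene (206,204) is the right one. The lid is about 13° open and the case is turned about 12°. Next I move above the bar.

```bash
R='x'; python3 -m pendant '[0.3,0.025,-0.028,-0.001,0,0,0, 0.3,0.025,-0.028,-0.001,0,0,0, 0.3,0.025,-0.028,-0.001,0,0,0, 0.3,0.025,-0.028,-0.001,0,0,0, 0.3,0.025,-0.028,-0.001,0,0,0, 0.3,0.025,-0.028,-0.001,0,0,0, 0.3,0.025,-0.028,-0.001,0,0,0, 0.3,0.025,-0.028,-0.001,0,0,0, 0.3,0.025,-0.028,-0.001,0,0,0, 0.3,0.025,-0.028,-0.001,0,0,0]'
python3 -m pendant '[0.3,0.025,-0.028,-0.001,0,0,0, 0.3,0.025,-0.028,-0.001,0,0,0, 0.3,0.025,-0.028,-0.001,0,0,0, 0.3,0.025,-0.028,-0.001,0,0,0, 0.3,0.025,-0.028,-0.001,0,0,0, 0.3,0.025,-0.028,-0.001,0,0,0, 0.3,0.025,-0.028,-0.001,0,0,0, 0.3,0.025,-0.028,-0.001,0,0,0, 0.3,0.025,-0.028,-0.001,0,0,0, 0.3,0.025,-0.028,-0.001,0,0,0]'
python3 -m pendant '[0.3,0,0,0,0,0,-7, 0.3,0,0,0,0,0,-7, 0.3,0,0,0,0,0,-7, 0.3,0,0,0,0,0,-7, 0.3,0,0,0,0,0,-7, 0.3,0,0,0,0,0,-7, 0.3,0,0,0,0,0,-7, 0.3,0,0,0,0,0,-7, 0.3,0,0,0,0,0,-7, 0.3,0,0,0,0,0,-7]'
python3 -m pendant '[0.3,0,0,0,0,0,-7, 0.3,0,0,0,0,0,-7, 0.3,0,0,0,0,0,-3, 0.3,0,0,0,0,0,0, 0.3,0,0,0,0,0,0, 0.3,0,0,0,0,0,0, 0.3,0,0,0,0,0,0, 0.3,0,0,0,0,0,0, 0.3,0,0,0,0,0,0, 0.3,0,0,0,0,0,0]'
python3 - <<'E'
from h import *
s=observe();print(s['t'],s['ee_pos'],s['tcp_rot'],s['grip_width'],s['joint_positions'])
im,d=capture('wrist');save('w1.png',im);np.save('w1d.npy',d);import json
json.dump({k:list(s[k]) for k in('ee_pos','tcp_rot')},open('w1.json','w'))
E
```

```text
t: 0.93
ee_pos: [0.299, -0.1448, 0.2413]
tcp_rot: [0.0, 0.991, 0.132, 0.0]
force: [1.7, -0.3, 0.2]
grip_width: 0.3
grip_force: 0.0
t: 1.77
ee_pos: [0.4752, 0.1613, 0.2512]
tcp_rot: [-0.013, 0.988, 0.156, -0.003]
force: [-0.4, 0.0, -0.5]
grip_width: 0.301
grip_force: 0.0
t: 2.6
ee_pos: [0.4747, 0.1592, 0.2512]
tcp_rot: [-0.012, 0.719, 0.695, 0.005]
force: [1.2, 0.4, 0.4]
grip_width: 0.302
grip_force: 0.0
t: 3.43
ee_pos: [0.475, 0.1593, 0.2518]
tcp_rot: [-0.011, 0.611, 0.792, 0.007]
force: [0.0, -0.7, 0.4]
grip_width: 0.3
grip_force: 0.0
3.4333 [0.47502902 0.15930142 0.25175543] [-0.01053249  0.610773    0.79170353  0.00713695] 0.2998660243764927 [0.30815294 0.23495286 0.05058365 1.38668169 0.02544499 1.62234751]
```

View pics/w1.png

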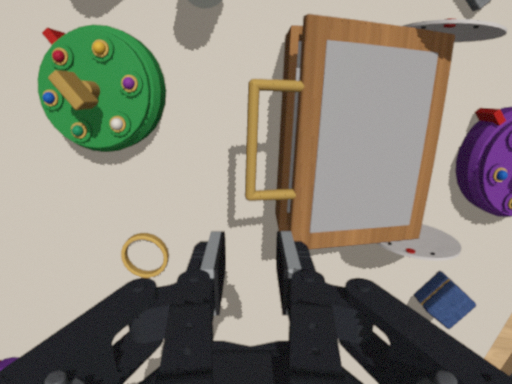

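The wrist picture shows the bar upright at about u=252, v=86–196, to the left of the lid. The fingers are below it in the picture.

```bash
python3 - <<'E'
from h import *
import json
from scipy.spatial.transform import Rotation as R
s=json.load(open('w1.json'));d=np.load('w1d.npy');im=cv2.imread('pics/w1.png')
hsv=cv2.cvtColor(im,cv2.COLOR_BGR2HSV)
px=[]
for v in(105,125,140,155,175):
    m=(hsv[v,235:270,1]>100)&(hsv[v,235:270,2]>110);u=235+np.where(m)[0];px.append((u[u<265].mean(),v));print(u.min(),u.max(),d[v,int(u.mean())])
print(withdepth('wrist',px,d,s).round(4));print(onplane('wrist',px,.114,s).round(4))
# hsv edges: bar outer corners and red dots
e=[(252,84),(250,197)];print('ends',onplane('wrist',e,.114,s).round(4))
print('dots',onplane('wrist',[(449,24),(411,251)],.1,s).round(4))
q=s['tcp_rot'];r=R.from_quat([q[1],q[2],q[3],q[0]]);M=r.as_matrix();print(M.round(4))
yaw=np.deg2rad(12);y=np.array([np.cos(yaw),np.sin(yaw),0]);z=np.array([0,0,-1.]);x=np.cross(y,z)
print('rotvec to 12deg',(r.inv()*R.from_matrix(np.c_[x,y,z])).as_rotvec(degrees=True))
E
```

```text
248 257 0.2681333
248 256 0.2727644
247 256 0.27659887
247 255 0.28023958
246 254 0.28408667
[[0.4579 0.2224 0.1189]
 [0.4618 0.2059 0.119 ]
 [0.4647 0.1933 0.1196]
 [0.4677 0.1802 0.119 ]
 [0.4715 0.1625 0.1202]]
[[0.458  0.2223 0.114 ]
 [0.462  0.2055 0.114 ]
 [0.4649 0.1925 0.114 ]
 [0.468  0.1792 0.114 ]
 [0.4719 0.161  0.114 ]]
ends [[0.453  0.2392 0.114 ]
 [0.4773 0.1403 0.114 ]]
dots [[0.6086 0.3376 0.1   ]
 [0.6596 0.1209 0.1   ]]
[[-0.2537  0.9673 -0.008 ]
 [ 0.967   0.2538  0.0242]
 [ 0.0254 -0.0016 -0.9997]]
rotvec to 12deg [-0.12398724 -1.45281764  2.70186606]
```

```bash
python3 -m pendant '[0.3,0,0,0,0,-1.45,1.7, 0.3,0.016,-0.0015,0,0,0,0, 0.3,0.016,-0.0015,0,0,0,0, 0.3,0,0,0.025,0,0,0, 0.3,0,0,0.025,0,0,0, 0.3,0,0,0.025,0,0,0, 0.3,0,0,0.02,0,0,0, 0.3,0,0,0,0,0,0, 0.3,0,0,0,0,0,0, 0.3,0,0,0,0,0,0]'
python3 - <<'E'
from h import *
s=observe();print(s['ee_pos'],s['tcp_rot'],s['force'])
im,d=capture('wrist');save('w2.png',im)
E
```

```text
t: 4.32
ee_pos: [0.4655, 0.1901, 0.158]
tcp_rot: [-0.0, 0.622, 0.783, 0.0]
force: [0.6, 0.7, 0.9]
grip_width: 0.297
grip_force: 0.0
[0.46554149 0.19008997 0.15802019] [-1.72031214e-04  6.22447637e-01  7.82661424e-01  6.92887786e-05] [0.62555991 0.65081562 0.86245805]
```

View pics/w2.png

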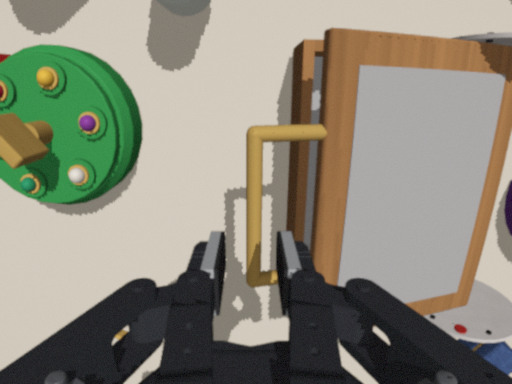

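The bar (u≈254) lies centred and parallel between the finger tips (u 225–280). I go down and close.

```bash
python3 -m pendant '[0.3,0,0,0.021,0,0,0, 0.3,0,0,0.021,0,0,0, 0.3,0,0,0.021,0,0,0, 0.3,0,0,0,0,0,0, 0.0,0,0,0,0,0,0, 0,0,0,0,0,0,0, 0,0,0,0,0,0,0, 0,0,0,0,0,0,0, 0,0,0,0,0,0,0, 0,0,0,0,0,0,0]'
cat > arc.py <<'E'
# print cumulative arc steps (tool y, tool z) for bar from current lid angle
import numpy as np,sys
from h import observe
s=observe();p=np.array(s['ee_pos']);H=np.array([.6555,.234,.062]);y=np.array([.974,.225,0])
g=p+[0,0,.019];h=(H-g)@y;v=g[2]-.062
print('pos',p.round(4),'r',np.hypot(h,v).round(4),'lid',(np.degrees(np.arctan2(v,h))-1.7).round(2),'F',np.round(s['force'],1),s['grip_width'],s['grip_force'])
r=.2021
for a in map(float,sys.argv[1:]):
    t=np.radians(a+1.7);print(a,'dy %.4f dz %.4f'%(h-r*np.cos(t),-(r*np.sin(t)-v)))
E
python3 arc.py 13 18 23 28 33 38 43 48 53 58 63 68.5
```

```text
t: 5.2
ee_pos: [0.468, 0.1906, 0.0963]
tcp_rot: [0.002, 0.623, 0.783, 0.002]
force: [6.0, 0.3, -1.3]
grip_width: 0.092
grip_force: 58.4
pos [0.468  0.1906 0.0963] r 0.1996 lid 13.78 F [ 6.   0.3 -1.3] 0.09208406819108855 58.35564136505127
13.0 dy -0.0031 dz 0.0020
18.0 dy 0.0021 dz -0.0149
23.0 dy 0.0087 dz -0.0312
28.0 dy 0.0168 dz -0.0469
33.0 dy 0.0262 dz -0.0618
38.0 dy 0.0369 dz -0.0758
43.0 dy 0.0487 dz -0.0889
48.0 dy 0.0616 dz -0.1009
53.0 dy 0.0756 dz -0.1117
58.0 dy 0.0904 dz -0.1212
63.0 dy 0.1060 dz -0.1294
68.5 dy 0.1239 dz -0.1369
```

```bash
python3 -m pendant '[0,0,0.001,-0.0075,0,0,0, 0,0,0.001,-0.0075,0,0,0, 0,0,0.0033,-0.008,0,0,0, 0,0,0.0033,-0.008,0,0,0, 0,0,0.004,-0.008,0,0,0, 0,0,0.004,-0.008,0,0,0, 0,0,0.0047,-0.0075,0,0,0, 0,0,0.0047,-0.0075,0,0,0, 0,0,0.0053,-0.007,0,0,0, 0,0,0.0053,-0.007,0,0,0]'
python3 arc.py 43 48 53 58 
```

```text
t: 6.03
ee_pos: [0.5033, 0.1985, 0.1694]
tcp_rot: [0.001, 0.623, 0.782, 0.001]
force: [12.5, 2.8, -19.2]
grip_width: 0.088
grip_force: 58.0
pos [0.5033 0.1985 0.1694] r 0.2009 lid 37.27 F [ 12.5   2.8 -19.2] 0.08815426078011644 58.01515460014343
43.0 dy 0.0126 dz -0.0158
48.0 dy 0.0255 dz -0.0278
53.0 dy 0.0394 dz -0.0386
58.0 dy 0.0543 dz -0.0481
```

```bash
python3 -m pendant '[0,0,0.0087,-0.0072,0,0,0, 0,0,0.0087,-0.0072,0,0,0, 0,0,0.0085,-0.0075,0,0,0, 0,0,0.0085,-0.0075,0,0,0, 0,0,0.0062,-0.0044,0,0,0, 0,0,0.0062,-0.0044,0,0,0, 0,0,0.0062,-0.0044,0,0,0, 0,0,0.0067,-0.0036,0,0,0, 0,0,0.0067,-0.0036,0,0,0, 0,0,0.0067,-0.0036,0,0,0]'
python3 arc.py 66 68.5 
python3 - <<'E'
from h import *
im,d=capture('scene');save('s2.png',im);np.save('s2d.npy',d)
im,d=capture('side');save('side2.png',im)
a=cv2.imread('pics/s2.png')[185:285,235:345];b=cv2.imread('pics/side2.png')[150:280,100:240]
o=np.zeros((520,1000,3),np.uint8);o[:400,:440]=cv2.resize(a,(440,400),interpolation=2);o[:,440:]=cv2.resize(b,(560,520),interpolation=2);cv2.imwrite('pics/c2.png',o[:,:][:, :1000] if 0 else cv2.resize(o,(800,416)))
E
```

```text
t: 6.87
ee_pos: [0.5675, 0.2133, 0.2246]
tcp_rot: [-0.003, 0.622, 0.783, -0.004]
force: [-9.8, -3.5, 4.8]
grip_width: 0.093
grip_force: 58.5
pos [0.5675 0.2133 0.2246] r 0.2029 lid 61.85 F [-9.8 -3.5  4.8] 0.09266230577948951 58.472262024879456
66.0 dy 0.0137 dz -0.0054
68.5 dy 0.0219 dz -0.0085
```

View pics/c2.png

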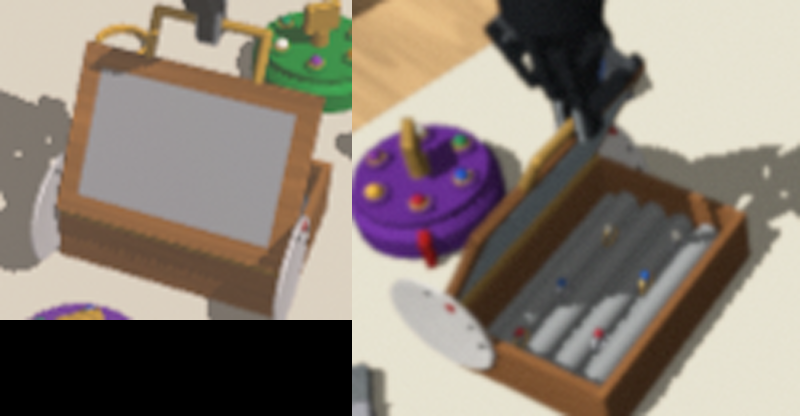

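The lid stands at about 62° and its edge is near the red dot; the bar is held and the case is open. I raise it to about 68.5° to allow for the drop-back.

```bash
python3 -m pendant '[0,0,0.0073,-0.0033,0,0,0, 0,0,0.0073,-0.0029,0,0,0, 0,0,0.0073,-0.0025,0,0,0, 0,0,0,0,0,0,0, 0,0,0,0,0,0,0, 0,0,0,0,0,0,0, 0,0,0,0,0,0,0, 0,0,0,0,0,0,0, 0,0,0,0,0,0,0, 0,0,0,0,0,0,0]'
python3 arc.py 68.5
python3 - <<'E'
from h import *
# lid plane normal from scene depth: grey mirror back panel/wood face
im,d=capture('scene');save('s3.png',im);np.save('s3d.npy',d)
hsv=cv2.cvtColor(im,cv2.COLOR_RGB2HSV)
px=[(u,v) for v in range(212,240,2) for u in range(265,305,2)]
P=withdepth('scene',px,d);c=np.median(P,0);
for _ in range(4):
    U,S,V=np.linalg.svd(P-P.mean(0));n=V[2];r=abs((P-P.mean(0))@n);P=P[r<max(.003,2*np.median(r))]
n*=np.sign(n[2]);print(len(P),P.mean(0).round(3),n.round(3),'lid deg',np.degrees(np.arccos(n[2])).round(2))
E
```

```text
t: 7.8
ee_pos: [0.5903, 0.2185, 0.2354]
tcp_rot: [-0.001, 0.622, 0.783, -0.002]
force: [-9.6, -4.1, 10.6]
grip_width: 0.089
grip_force: 59.0
pos [0.5903 0.2185 0.2354] r 0.2038 lid 69.1 F [-9.6 -4.1 10.6] 0.08917613743154537 59.00800108909607
68.5 dy -0.0015 dz 0.0023
243 [0.637 0.205 0.161] [0.908 0.204 0.367] lid deg 68.47
```

```bash
cat > lid.py <<'E'
from h import *
im,d=capture('scene')
px=[(u,v) for v in range(216,240,2) for u in range(265,305,2)]
P=withdepth('scene',px,d)
for _ in range(4):
    n=np.linalg.svd(P-P.mean(0))[2][2];r=abs((P-P.mean(0))@n);P=P[r<max(.003,2*np.median(r))]
n*=np.sign(n[2]);print(len(P),P.mean(0).round(3),n.round(3),'lid deg',np.degrees(np.arccos(n[2])).round(2))
E
python3 -m pendant '[1,0,0,0,0,0,0, 1,0,0,0,0,0,0, 1,0,0,0,0,0,0, 1,0,0,0,0,0,0, 1,0,0,0,0,0,0, 1,0,0,0,0,0,0, 1,0,0,0,0,0,0, 1,0,0,0,0,0,0, 1,0,0,0,0,0,0, 1,0,0,0,0,0,0]'
python3 lid.py
```

```text
t: 8.68
ee_pos: [0.5933, 0.2195, 0.2317]
tcp_rot: [-0.001, 0.622, 0.783, -0.001]
force: [-0.0, 0.9, -0.6]
grip_width: 1.001
grip_force: 0.0
240 [0.633 0.202 0.15 ] [-0.531 -0.373  0.761] lid deg 40.48
```

```bash
python3 - <<'E'
from h import *
im,d=capture('scene');save('s4.png',im);np.save('s4d.npy',d)
print(d[200:262:6,255:325:8].round(3))
P=withdepth('scene',[(u,v) for v in (216,228,238) for u in (268,285,302)],d);print(P.round(3))
i2,_=capture('side');save('side4.png',i2)
o=np.vstack([np.hstack([cv2.resize(im[185:285,235:345],(440,400)),cv2.resize(i2[160:260,110:200],(360,400))])]);save('c4.png',o)
E
```

```text
[[1.527 1.183 1.175 1.524 1.52  1.067 1.519 1.513 1.121]
 [1.501 1.185 1.176 1.168 1.158 1.082 1.492 1.487 1.427]
 [1.467 1.187 1.175 1.164 1.156 1.152 1.144 1.134 1.125]
 [1.436 1.186 1.178 1.168 1.157 1.153 1.145 1.133 1.126]
 [1.411 1.186 1.176 1.167 1.161 1.156 1.144 1.134 1.126]
 [1.379 1.196 1.178 1.174 1.164 1.147 1.14  1.131 1.129]
 [1.201 1.191 1.176 1.173 1.164 1.157 1.144 1.133 1.133]
 [1.205 1.193 1.184 1.178 1.165 1.155 1.151 1.137 1.131]
 [1.205 1.192 1.184 1.174 1.165 1.158 1.151 1.14  1.131]
 [1.223 1.199 1.182 1.178 1.167 1.16  1.15  1.141 1.135]
 [1.234 1.225 1.212 1.2   1.17  1.164 1.15  1.143 1.134]]
[[0.632 0.147 0.164]
 [0.617 0.195 0.176]
 [0.6   0.24  0.185]
 [0.646 0.156 0.133]
 [0.629 0.204 0.144]
 [0.612 0.249 0.155]
 [0.66  0.166 0.109]
 [0.643 0.214 0.121]
 [0.625 0.259 0.131]]
```

View pics/c4.png

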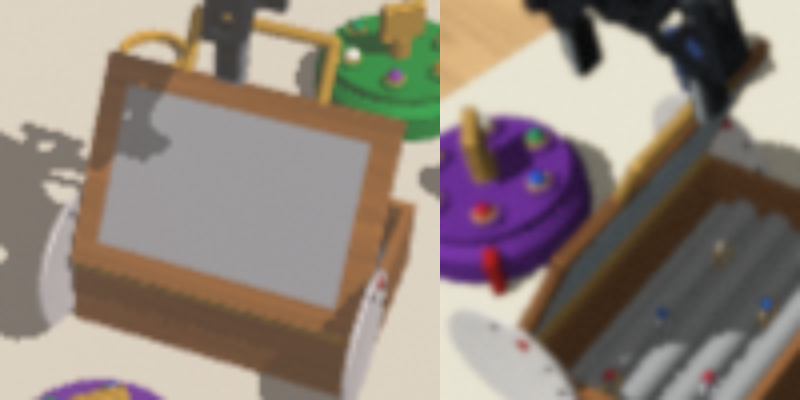

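```bash
cat > lid.py <<'E'
from h import *
def fit(d,box):
    u0,u1,v0,v1=box
    P=withdepth('scene',[(u,v) for v in range(v0,v1) for u in range(u0,u1)],d)
    m=np.median(P,0);P=P[np.linalg.norm(P-m,axis=1)<.12]
    A=lambda Q:np.c_[Q[:,1:],np.ones(len(Q))]
    for _ in range(5):
        c=np.linalg.lstsq(A(P),P[:,0],rcond=None)[0];r=abs(P[:,0]-A(P)@c);P=P[r<max(.004,2.5*np.median(r))]
    n=np.r_[1,-c[:2]];n/=np.linalg.norm(n);n*=np.sign(n[2])
    return len(P),n.round(3),'lid %.2f'%np.degrees(np.arccos(n[2])),'yaw %.1f'%np.degrees(np.arctan2(n[1],n[0]))
if __name__=='__main__':
    import sys
    d=np.load(sys.argv[1]) if len(sys.argv)>1 else capture('scene')[1]
    for b in((268,318,216,238),(272,312,212,245)):print(fit(d,b))
E
for f in scene0d.npy s3d.npy s4d.npy;do python3 lid.py $f;done;python3 arc.py
```

```text
(913, array([0.239, 0.05 , 0.97 ]), 'lid 14.14', 'yaw 11.9')
(1007, array([0.235, 0.047, 0.971]), 'lid 13.86', 'yaw 11.2')
(1011, array([0.909, 0.208, 0.362]), 'lid 68.78', 'yaw 12.9')
(1210, array([0.906, 0.207, 0.369]), 'lid 68.37', 'yaw 12.8')
(950, array([0.849, 0.193, 0.492]), 'lid 60.54', 'yaw 12.8')
(1143, array([0.848, 0.191, 0.494]), 'lid 60.41', 'yaw 12.7')
pos [0.5931 0.2195 0.2316] r 0.1992 lid 69.55 F [-1.1 -0.2 -0.2] 1.0006043861763216 0.0
```

The lid rests at 60.5° with its edge on the red dots, and the open fingers are clear of the bar. I back off upward and go over to the white turntable.

```bash
python3 -m pendant '[1,0,-0.01,0,0,0,0, 1,0,0,-0.02,0,0,0, 1,0,0,-0.025,0,0,0, 1,0,0,-0.025,0,0,0, 1,0,0,-0.025,0,0,0, 1,0,0,-0.025,0,0,0, 1,-0.015,0,-0.01,0,0,0, 1,-0.03,-0.003,0,0,0,0, 1,-0.03,-0.003,0,0,0,0, 1,-0.03,-0.003,0,0,0,0]'
python3 -m pendant '[0.6,-0.03,-0.004,0,0,0,0, 0.6,-0.03,-0.004,0,0,0,0, 0.6,-0.03,-0.004,0,0,0,0, 0.6,-0.03,-0.004,0,0,0,0, 0.6,-0.03,-0.004,0,0,0,0, 0.6,-0.03,-0.004,0.02,0,0,0, 0.6,-0.03,-0.004,0.02,0,0,0, 0.6,-0.03,-0.004,0.02,0,0,0, 0.6,-0.03,-0.004,0.02,0,0,0, 0.6,-0.03,-0.004,0.02,0,0,0]'
python3 -m pendant '[0.6,-0.02,-0.003,0.01,0,0,0, 0.6,-0.02,-0.003,0.01,0,0,0, 0.6,0,0,0,0,0,0, 0.6,0,0,0,0,0,0, 0.6,0,0,0,0,0,0, 0.6,0,0,0,0,0,0, 0.6,0,0,0,0,0,0, 0.6,0,0,0,0,0,0, 0.6,0,0,0,0,0,0, 0.6,0,0,0,0,0,0]'
python3 - <<'E'
from h import *
import json
s=observe();print(s['ee_pos'],s['tcp_rot'],np.round(s['joint_positions'],3))
im,d=capture('wrist');save('w5.png',im);np.save('w5d.npy',d)
json.dump({k:list(s[k]) for k in('ee_pos','tcp_rot')},open('w5.json','w'))
E
python3 lid.py
```

```text
t: 9.67
ee_pos: [0.5987, 0.1123, 0.362]
tcp_rot: [-0.0, 0.622, 0.783, -0.0]
force: [-0.1, -0.9, -0.1]
grip_width: 1.004
grip_force: 0.0
t: 10.5
ee_pos: [0.6267, -0.1899, 0.2609]
tcp_rot: [-0.0, 0.622, 0.783, -0.001]
force: [0.7, -0.9, -0.5]
grip_width: 0.596
grip_force: 0.0
t: 11.33
ee_pos: [0.6302, -0.2282, 0.2422]
tcp_rot: [-0.0, 0.622, 0.783, -0.001]
force: [0.2, 0.0, -0.6]
grip_width: 0.599
grip_force: 0.0
[ 0.63016516 -0.22817884  0.24216605] [-3.44640687e-04  6.22086771e-01  7.82947976e-01 -6.29362797e-04] [-3.470e-01  6.020e-01  5.800e-01  1.551e+00 -1.000e-03  9.960e-01]
(971, array([0.849, 0.191, 0.492]), 'lid 60.52', 'yaw 12.6')
(1170, array([0.847, 0.193, 0.495]), 'lid 60.31', 'yaw 12.8')
```

View pics/w5.png

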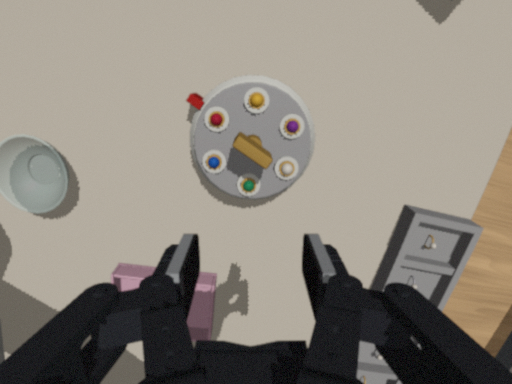

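The picture shows the white turntable at about (252,138), with the red stone (216,119) at the red pointer (196,101) and the brass wing's top at about (253,151).

```bash
python3 - <<'E'
from h import *
import json
s=json.load(open('w5.json'));d=np.load('w5d.npy');im=cv2.imread('pics/w5.png');hsv=cv2.cvtColor(im,cv2.COLOR_BGR2HSV)
st=onplane('wrist',[(216,119),(257,100),(292,126),(286,168),(249,185),(213,162)],.054,s)
print(st.round(4),st.mean(0).round(4));c=st.mean(0)
ang=np.degrees(np.arctan2(*(st-c)[:,1::-1].T));print('ang',ang.round(1),np.linalg.norm(st[:,:2]-c[:2],axis=1).round(4))
T,_=campose('wrist',s)
v,u=np.mgrid[125:180,225:280];P=withdepth('wrist',np.c_[u.ravel(),v.ravel()],d,s)
m=P[:,2]>.088;Q=P[m];print(m.sum(),Q.mean(0).round(4),np.percentile(Q[:,2],[5,50,95]).round(4))
r=cv2.minAreaRect((Q[:,:2]*1000).astype(np.float32));print(r)
w=np.linalg.svd(Q[:,:2]-Q[:,:2].mean(0))[2][0] if len(Q)<3000 else 0;print('long axis deg',np.degrees(np.arctan2(w[1],w[0])))
print('ptr',onplane('wrist',[(196,101)],.036,s).round(4))
E
```

```text
[[ 0.5831 -0.1933  0.054 ]
 [ 0.6199 -0.1651  0.054 ]
 [ 0.6614 -0.1824  0.054 ]
 [ 0.667  -0.2273  0.054 ]
 [ 0.6324 -0.2552  0.054 ]
 [ 0.5889 -0.2388  0.054 ]] [ 0.6254 -0.2104  0.054 ]
ang [ 158.1   97.    37.9  -22.2  -81.2 -142.1] [0.0457 0.0456 0.0456 0.0449 0.0454 0.0463]
594 [ 0.6251 -0.2093  0.1017] [0.0924 0.0963 0.0978]
((615.822509765625, -193.7220916748047), (32.30289840698242, 76.62461853027344), 29.37320899963379)
long axis deg -39.68347560479509
ptr [[ 0.5567 -0.1815  0.036 ]]
```

```bash
python3 - <<'E'
from h import *
import json
s=json.load(open('w5.json'));d=np.load('w5d.npy')
v,u=np.mgrid[125:180,225:280];P=withdepth('wrist',np.c_[u.ravel(),v.ravel()],d,s)
m=(P[:,2]>.091)&(P[:,2]<.1005)&(np.linalg.norm(P[:,:2]-[.6254,-.2104],axis=1)<.025);Q=P[m]
w=np.linalg.svd(Q[:,:2]-Q[:,:2].mean(0))[2][0];print(m.sum(),Q.mean(0),cv2.minAreaRect((Q[:,:2]*1000).astype(np.float32)),'long',np.degrees(np.arctan2(w[1],w[0])))
im=cv2.imread('pics/w5.png');hsv=cv2.cvtColor(im,cv2.COLOR_BGR2HSV)[125:180,225:280]
b=((hsv[...,0]>12)&(hsv[...,0]<30)&(hsv[...,1]>150)).astype(np.uint8)
k,l,S,C=cv2.connectedComponentsWithStats(b);i=1+S[1:,4].argmax();y,x=np.where(l==i)
G=onplane('wrist',np.c_[x+225,y+125],.097,s);print(S[i],G.mean(0),cv2.minAreaRect((G[:,:2]*1000).astype(np.float32)))
E
```

```text
564 [ 0.62541513 -0.21062768  0.09613508] ((625.8072509765625, -211.23715209960938), (12.261585235595703, 40.2713737487793), 68.1225814819336) long -22.14442105470266
[ 15   9  26  24 112] [ 0.623868   -0.20192279  0.097     ] ((625.3062744140625, -201.273681640625), (10.658862113952637, 29.271028518676758), 64.75553894042969)
```

```bash
python3 -m pendant '[0.4,0.018,-0.0006,0,0,0,0, 0.4,0,0,0,0,0,-6.9, 0.4,0,0,0,0,0,-6.9, 0.4,0,0,0,0,0,-6.9, 0.4,0,0,0,0,0,-6.9, 0.4,0,0,0,0,0,-6.9, 0.4,0,0,0,0,0,-6.9, 0.4,0,0,0,0,0,-6.9, 0.4,0,0,0,0,0,-6.9, 0.4,0,0,0,0,0,0]'
python3 -m pendant '[0.4,0,0,0.025,0,0,0, 0.4,0,0,0.025,0,0,0, 0.4,0,0,0.025,0,0,0, 0.4,0,0,0.025,0,0,0, 0.4,0,0,0.015,0,0,0, 0.4,0,0,0,0,0,0, 0.4,0,0,0,0,0,0, 0.4,0,0,0,0,0,0, 0.4,0,0,0,0,0,0, 0.4,0,0,0,0,0,0]'
python3 - <<'E'
from h import *
s=observe();T,_=campose('wrist',s);from scipy.spatial.transform import Rotation as R
q=s['tcp_rot'];M=R.from_quat([q[1],q[2],q[3],q[0]]).as_matrix();print(s['ee_pos'],M.round(3).tolist(),'y ang',np.degrees(np.arctan2(M[1,1],M[0,1])),np.round(s['joint_positions'],3))
im,d=capture('wrist');save('w6.png',im)
E
```

```text
t: 12.27
ee_pos: [0.6253, -0.2113, 0.2417]
tcp_rot: [-0.001, 0.188, 0.982, -0.0]
force: [0.5, -0.1, 1.0]
grip_width: 0.399
grip_force: 0.0
t: 13.1
ee_pos: [0.6262, -0.2118, 0.1287]
tcp_rot: [0.001, 0.189, 0.982, -0.001]
force: [0.3, 0.4, -0.4]
grip_width: 0.401
grip_force: 0.0
[ 0.62624209 -0.21177414  0.12870784] [[-0.928, 0.372, 0.001], [0.372, 0.928, -0.002], [-0.002, -0.001, -1.0]] y ang 68.18350671321988 [-3.260e-01  6.150e-01  3.100e-01  1.264e+00 -1.000e-03  5.500e-02]
```

View pics/w6.png

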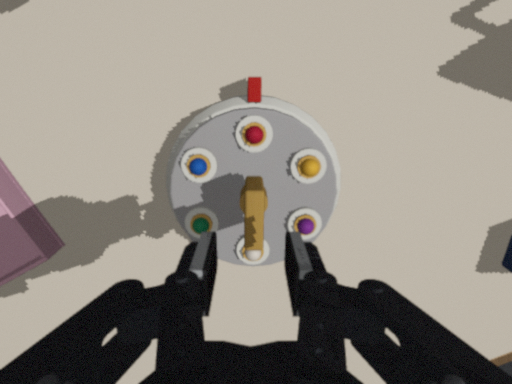

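The wing (u≈254) is parallel to the pads and centred between them (u 213–288). I go down and close.

```bash
python3 -m pendant '[0.4,0,0,0.022,0,0,0, 0.4,0,0,0.022,0,0,0, 0.4,0,0,0.02,0,0,0, 0.4,0,0,0,0,0,0, 0,0,0,0,0,0,0, 0,0,0,0,0,0,0, 0,0,0,0,0,0,0, 0,0,0,0,0,0,0, 0,0,0,0,0,0,0, 0,0,0,0,0,0,0]'
python3 -m pendant '[0,0,0,0,0,0,-6, 0,0,0,0,0,0,-6, 0,0,0,0,0,0,-6, 0,0,0,0,0,0,-6, 0,0,0,0,0,0,-6, 0,0,0,0,0,0,-6, 0,0,0,0,0,0,-6, 0,0,0,0,0,0,-6, 0,0,0,0,0,0,-6, 0,0,0,0,0,0,0]'
python3 -m pendant '[0,0,0,0,0,0,-5, 0,0,0,0,0,0,0, 0,0,0,0,0,0,0, 0,0,0,0,0,0,0, 0.4,0,0,0,0,0,0, 0.4,0,0,0,0,0,0, 0.4,0,0,0,0,0,0, 0.4,0,0,0,0,0,0, 0.4,0,0,0,0,0,0, 0.4,0,0,0,0,0,0]'
python3 - <<'E'
from h import *
from scipy.spatial.transform import Rotation as R
s=observe();q=s['tcp_rot'];M=R.from_quat([q[1],q[2],q[3],q[0]]).as_matrix();print('y ang',np.degrees(np.arctan2(M[1,1],M[0,1])),s['grip_width'])
E
```

```text
t: 13.98
ee_pos: [0.6253, -0.2095, 0.0631]
tcp_rot: [-0.001, 0.188, 0.982, 0.001]
force: [0.6, 6.2, -6.5]
grip_width: 0.163
grip_force: 58.6
t: 14.82
ee_pos: [0.6255, -0.2115, 0.0632]
tcp_rot: [-0.001, -0.278, 0.96, -0.0]
force: [1.2, 1.3, -6.3]
grip_width: 0.169
grip_force: 58.7
t: 15.65
ee_pos: [0.6252, -0.2116, 0.0633]
tcp_rot: [-0.001, -0.319, 0.948, -0.0]
force: [-0.0, -0.4, -0.3]
grip_width: 0.398
grip_force: 0.0
y ang 127.19367204510873 0.3978497370623273
```

Turned 59°, then released into the notch. I back straight up and check everything.

```bash
python3 -m pendant '[0.4,0,0,-0.01,0,0,0, 0.4,0,0,-0.02,0,0,0, 0.4,0,0,-0.025,0,0,0, 0.4,0,0,-0.025,0,0,0, 0.4,0,0,-0.025,0,0,0, 0.4,0,0,-0.025,0,0,0, 0.4,0,0,-0.025,0,0,0, 0.4,0,0,-0.02,0,0,0, 0.4,0,0,0,0,0,0, 0.4,0,0,0,0,0,0]'
python3 lid.py
python3 - <<'E'
from h import *
s=observe();im,d=capture('wrist');sc,_=capture('scene')
save('end.png',np.hstack([cv2.resize(im,(400,300)),cv2.resize(sc,(400,300))]))
import json;json.dump({k:list(s[k]) for k in('ee_pos','tcp_rot')},open('w7.json','w'))
E
```

```text
t: 16.48
ee_pos: [0.6262, -0.2117, 0.2402]
tcp_rot: [0.001, -0.319, 0.948, -0.001]
force: [-0.0, -0.9, -0.8]
grip_width: 0.397
grip_force: 0.0
(1002, array([0.849, 0.192, 0.493]), 'lid 60.45', 'yaw 12.7')
(1189, array([0.847, 0.193, 0.495]), 'lid 60.33', 'yaw 12.8')
```

View pics/end.png

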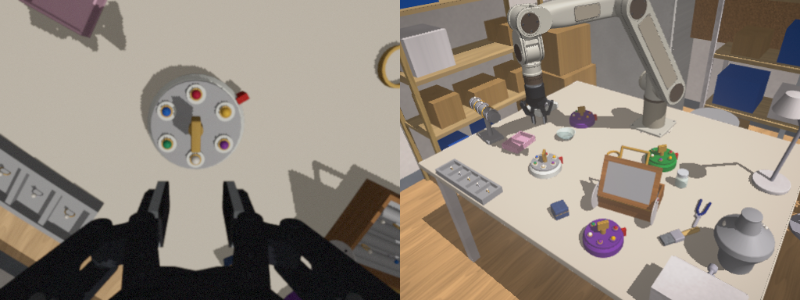

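The orange stone (226,112) now sits at the red pointer (242,98), the lid rests at 60.4° and everything else is in place.

```bash
python3 -c "
from workcell import *
print(job_done())"
```

```text
the job is handed in; nothing more can be done
None
```

The job is handed in at about 16.5 s: the lid rests by itself at about 60.4° (it reached about 69° at most while held), the turntable is one notch counter-clockwise with the orange stone at the red pointer, and the arm was clear of everything.

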